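# Set the planter depth leg and hold it locked

## Task

Set the sowing-depth leg of the planter gauge on the bench. With the leg still pushed right in, press the zero button on its readout box fully down and let it spring back; then, with the cam lever still open, slide the leg out until its upright fin is in line with the fin of the marker clamped on the channel, and while you hold it there against its return spring squeeze the cam lever shut against the leg (never shut it away from the mark). Finish still holding leg and shut lever with the fins in line: do not let go, and leave the oiler, bolt tin, jug and screwdriver where they are.

Things in the scene. Friction and masses are not known exactly. Their poses are not given: they have to be found in the camera images.
- gauge: Grey depth gauge fixed to the bench, turned differently each time. Origin: on the bench, under the middle of the channel mouth where the leg comes out. y: the way the leg slides out; x across (cam lever and marker on the +x side); z up. Base plate 80 x 235 x 10 mm (y -222 to 12). U-channel 32 mm wide, y -125 to 0, top 75 mm high (80 at the mouth). Readout box 70 x 85 x 50 mm high, y -220 to -135.
- zero_button (a joint): Zero button, spring loaded: 0 = up, 0.006 m = fully down. Pressed straight down; needs 5 N to be fully down, springs back by itself.
- zero_button_top (a point): Centre of the top face of the round zero button, 26 mm in diameter, on the readout box.
- depth_leg: Bar 16 mm wide (x), 20 high, sliding along the gauge's y from 0 (in) to 90 mm out. Axes as the gauge's; origin on its centre line, 60 mm above the bench, at the mouth when in. When in, 80 mm of bar stick out, ending in a foot plate 130 mm wide (x), 46 high (z -34 to 12), 8 thick (y 80 to 88). A return spring pulls it in (2.4 N, plus 0.4 N per cm) whenever let go, lever shut or not.
- leg_fin (a point): Middle of the leg's upright steel fin (16 mm along x, 4 mm thick along y, standing up 25 mm above the bar), at y = -100, z = +22 mm of the leg, in the open channel.
- foot_inner (a point): Point on the foot plate's inner face (towards the channel), level with the bar's centre line, at y = 80 mm of the leg. Open fingers set down astride bar and lever, just short of this face, can push it out along y and then close on lever and bar.
- cam_lever (a joint): Cam lever carried by the leg on its +x side, turning level about an upright pin at x = 13, y = 16 mm of the leg. 0 = shut, parallel to the bar, on its stop; starts 0.28 to 0.38 rad open, tip swung out to +x; end stop 0.42. Stays where it is left (friction 0.15 N m, about 3 N at the tip). May be squeezed with 20 to 60 N.
- lever_tip (a point): Tip of the lever on its centre line, 55 mm from the pin. The lever is 8 mm thick and 16 mm high, centred 60 mm above the bench. Shut, lever and bar together are 25 mm wide (x -8 to +17 mm of the leg) and the tip is 9 mm short of the foot plate; open, up to 46 mm wide.
- marker: Small steel marker clamped on the channel's +x wall, fixed; its place along the channel differs each time and gives the leg a travel of 35 to 70 mm. Axes as the gauge's.
- marker_fin (a point): Middle of the marker's upright fin (14 mm along x, 4 mm thick along y, 18 mm high). The leg is at its mark when leg_fin and marker_fin have the same y in the gauge's frame.
- oiler: Bystander: aluminium pump oiler, 68 mm diameter, 145 mm high; origin at the centre of its underside.
- bolt_tin: Bystander: open steel tin with bolts, 84 mm diameter, 55 mm high; origin at the centre of its underside.
- jug: Bystander: white plastic measuring jug, 96 mm diameter at the rim, 120 mm high; origin at the centre of its underside.
- screwdriver: Bystander: wooden-handled screwdriver lying on the bench; origin at the middle of its underside, x along it.

How it is judged:
On the way, in this order (a step that is already met when the one before it is completed fails the run):
1. the zero button is pressed fully down with the leg still pushed in (value of joint zero_button above 0.005 m and distance of leg_fin from where it was at the start of the episode below 0.006 m), for 0.05 s.
2. the zero button has sprung back with the leg still in (value of joint zero_button below 0.0015 m and distance of leg_fin from where it was at the start of the episode below 0.006 m), for 0.1 s.
3. the leg is held at its mark with the lever still open (y of leg_fin in the frame of marker between -0.005 and 0.005 m and value of joint cam_lever above 0.15 rad), for 0.2 s.
At the end, for the whole second after the job is handed in: The leg's fin is within 5 mm of the marker's fin along the channel and still, the cam lever is shut to within 0.08 rad, the fingers still grip leg and lever (over 6 N on the leg with its lever, over 3 N on the lever), and the zero button is up (y of leg_fin in the frame of marker between -0.005 and 0.005 m and value of joint cam_lever below 0.08 rad and contact force between the fingers and depth_leg above 6 N and contact force between the fingers and cam_lever above 3 N and linear speed of depth_leg below 0.01 m/s and value of joint zero_button below 0.0015 m); the arm keeps its last pose, push and grip.
It fails at once if the cam lever is shut while the leg is more than 8 mm off its mark (value of joint cam_lever below 0.08 rad and (y of leg_fin in the frame of marker above 0.008 m or y of leg_fin in the frame of marker below -0.008 m)).
It fails at once if a bystander is shifted by more than 30 mm (distance of any of oiler, jug, bolt_tin, screwdriver from where it was at the start of the episode above 0.03 m).
It also fails if it takes over 48 s, if anything falls off the work surface, if the arm or the gripper's body presses on something with over 40 N, if the wrist force passes 120 N, or if a joint passes its speed limit or range.

## Robot

A 6-joint arm with a two-finger parallel gripper is mounted at the origin on the work surface. World frame = base frame: x ahead of the robot, y to its left, z up, the work surface at z = 0. Lengths are in m, angles in rad, forces in N, time in s.
With the tool pointing down it reaches from about 0.425 to 1.125 m from the base axis. Payload 14.9 kg.
Tool frame: the origin (TCP) lies at the very end of the fingers, on their centre line; the grasp point (between the pads) lies 19 mm behind it; z points along the fingers, y is the direction in which the jaws open and shut (so a half turn about z gives the same grasp; the last joint's range is limited). The gripper opens to 91 mm and grips with 3 to 60 N. Pads are 32 mm wide; open, the fingers measure 118 mm over their backs; the gripper's body (76 mm by 178 mm) begins 60 mm behind the grasp point.
Start: joints at [1.174, 0.379, 1.734, -0, 1.028, -0.033], TCP at [0.249, 0.654, 0.214] pointing down, gripper open.
Joint ranges: [-2.77, 2.77], [-0.74, 2.19], [0, 2.66], [-1.06, 4.2], [0.31, 2.87], [-3.08, 3.08]. Speed limits (rad/s): [1.89, 1.89, 2.39, 3.14, 3.14, 3.14].

## Interface

Orientations are given as a unit quaternion [w, x, y, z].
In Python, from plant import * gives the robot as it stands. The module is installed in compiled form; this text tells all that it offers.
- The arm moves only by the tool play_rows, never from a script. Its argument "motion" is one flat list of numbers, 5 for each row, row after row: the shift along the tool's x, y, z in mm, then the turn about the tool's z in rad, then the gripper command: -1 is shut, 1 is fully open, values between are in proportion. In form: [tx, ty, tz, roll, claw, tx, ty, tz, roll, claw, ...]. A call has exactly 5 rows; each row shifts and turns the commanded pose from where the row before left it, along the tool's axes as they then stand; what a row does not reach is not made up. A row lasts 1/12 s, in which the tool goes at most 41.7 mm and 7.16 degrees, less where a joint would pass 70% of its speed; a pose out of reach is approached as far as the arm can. A call with a gripper value outside its range is refused whole. The fingers move at their own pace and stop on an object; "newtons" is the grip in N (left out, the last holds). Time passes only in rows, so rows that do not move let the fingers close, or fill a call up. It gives the time, the measured TCP pose, the force and the opening at its end, in the units of the state.
- state(): the state, without advancing time (a new reading comes with each control period).
- grab_frame(name): name is "side" or "top"; returns (picture, depth): 420x560x3 uint8, blue, green, red; 420x560 float32, m along the optical axis (not along the pixel's ray), 0 where there is no reading.
- camera_info(name): a dict with "mtx" (3x3 intrinsics, pixels), "D" ([k1, k2, p1, p2, k3] as OpenCV has them; the pictures are not rectified), "xyz" and "rotation" of the camera in the world. Camera axes: x right, y down, z forward; pixel columns grow to the right and rows downward; lengths in m; the calibration is good to about 2 mm. A picture is of the moment at which its call begins. camera_info takes no time and is no camera call.
- job_done(): hands the job in, once; it reports no verdict.
The state is a dict: "time_s": time; "joints": joint angles; "joint_velocities": joint speeds; "joint_efforts": joint torques, N m; "position": TCP position; "orientation": TCP orientation; "ft_force": force on the tool from outside, world axes, zero at the start; "torque": the same for the moment, N m; "grip_width": finger opening in m.
Only numpy, scipy, OpenCV 4.12 (cv2) and the standard library are available. Lean on these libraries where they do the work, as an engineer would, in place of code of your own. Each camera call takes 0.05 s, during which the arm holds its last target.

## Working session

There is one attempt and no reset: what is moved stays moved. The work goes in short steps, Python scripts to look and compute and a tool call to move; the robot and the scene stay as the last step left them, time stands still between calls to the robot, and variables do not carry over. Pictures are saved under pics/ and viewed, and the job is handed in when it is done.

Besides the shell and the picture viewer there is one more tool, called after "Call:" by a JSON object that holds its "method" and its "body", one argument or row to a line. play_rows: Moves the arm, as the interface text tells. Its arguments: {"type":"object","properties":{"motion":{"type":"array","items":{"type":"number"}},"newtons":{"type":"number"}},"required":["motion"]}

```bash
mkdir -p pics; ls
python3 - <<'E'
from plant import *
import cv2,numpy as np
print(state())
for n in("side","top"):
    p,d=grab_frame(n); cv2.imwrite(f"pics/{n}0.png",p); np.save(f"pics/{n}0d.npy",d); np.save(f"pics/{n}0.npy",p)
    print(camera_info(n))
E
```

```text
pics
{'time_s': 0.0, 'joints': array([ 1.17369904e+00,  3.79383072e-01,  1.73477076e+00, -1.84284301e-05,
        1.02847108e+00, -3.33029072e-02]), 'joint_velocities': array([ 0.00082244,  0.00096109,  0.00123517,  0.0006449 , -0.00144513,
       -0.00107713]), 'joint_efforts': array([-1.01203263e-03, -7.63758659e+01, -4.34354424e+01,  6.50246534e-02,
        4.25849087e-02, -1.02646316e-04]), 'position': array([0.24893955, 0.65383111, 0.21331103]), 'orientation': array([-1.02508595e-04,  1.80891085e-01,  9.83502999e-01, -5.05911042e-04]), 'ft_force': array([0.10551237, 0.48387587, 0.20519904]), 'torque': array([ 0.010285  ,  0.02565879, -0.01598971]), 'grip_width': 0.09080198814280194}
{'mtx': array([[506.3594948 ,   0.        , 279.79264451],
       [  0.        , 506.3594948 , 214.0345343 ],
       [  0.        ,   0.        ,   1.        ]]), 'D': array([-0.0701547,  0.       ,  0.       ,  0.       ,  0.       ]), 'xyz': array([ 0.05089312, -0.4574649 ,  0.8408358 ]), 'rotation': array([-0.34519561,  0.84712159, -0.37274704,  0.15583528])}
{'mtx': array([[456.13671672,   0.        , 274.71592144],
       [  0.        , 456.13671672, 213.82440826],
       [  0.        ,   0.        ,   1.        ]]), 'D': array([0.0241938, 0.       , 0.       , 0.       , 0.       ]), 'xyz': array([0.37537437, 0.02110532, 1.18106208]), 'rotation': array([-0.0750051 ,  0.75365862, -0.64951022,  0.06715203])}
```

View pics/side0.png

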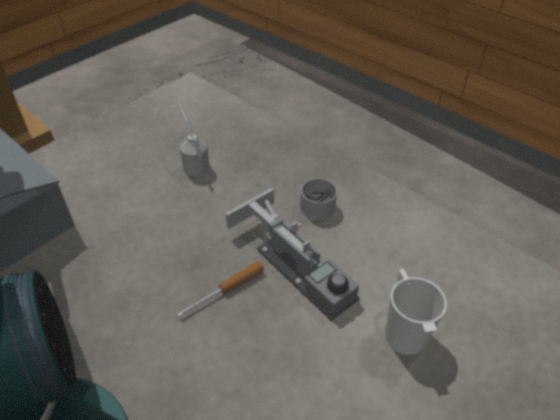

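View pics/top0.png

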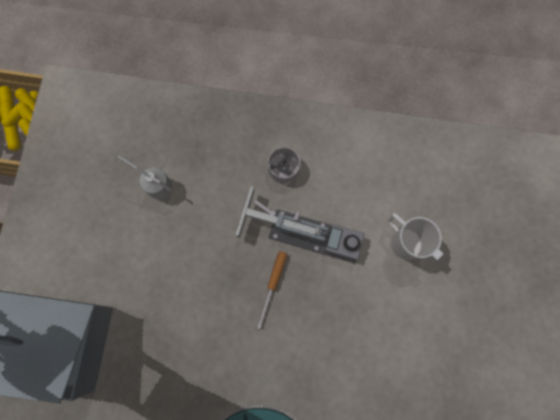

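The top view shows the gauge with its button near (352,242), the foot plate near (244,212), the lever swung up near (262,207), the tin at (284,165) and the screwdriver at (273,285). I'll zoom in next.

Run:
```python
import cv2,numpy as np
t=np.load("pics/top0.npy"); s=np.load("pics/side0.npy")
def z(im,x0,y0,x1,y1,k,f):
    c=im[y0:y1,x0:x1].astype(float)*1.5
    c=cv2.resize(np.clip(c,0,255).astype(np.uint8),None,fx=k,fy=k,interpolation=cv2.INTER_CUBIC)
    for x in range(x0,x1,10):
        cv2.line(c,((x-x0)*k,0),((x-x0)*k,6 if x%50 else 16),(0,255,255),1)
        if x%20==0: cv2.putText(c,str(x),((x-x0)*k,26),0,.35,(0,255,255))
    for y in range(y0,y1,10):
        cv2.line(c,(0,(y-y0)*k),(6,(y-y0)*k),(0,255,255),1)
        if y%20==0: cv2.putText(c,str(y),(8,(y-y0)*k+4),0,.35,(0,255,255))
    cv2.imwrite(f,c)
z(t,230,180,375,270,5,"pics/tz0.png")
z(s,220,180,365,320,4,"pics/sz0.png")
```

```text
(no output)
```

View pics/tz0.png

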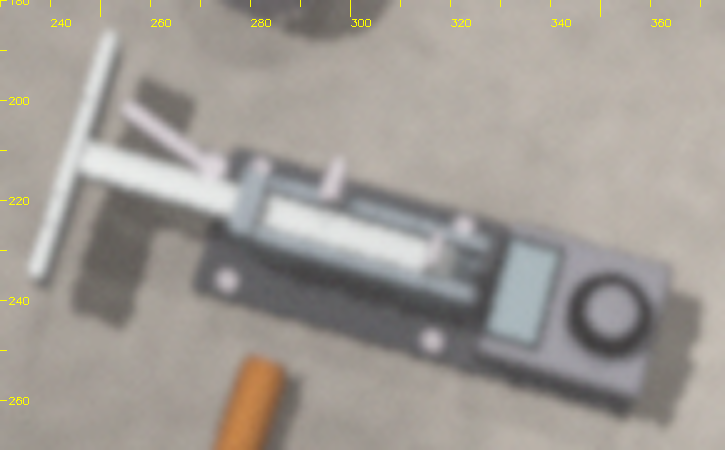

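View pics/sz0.png

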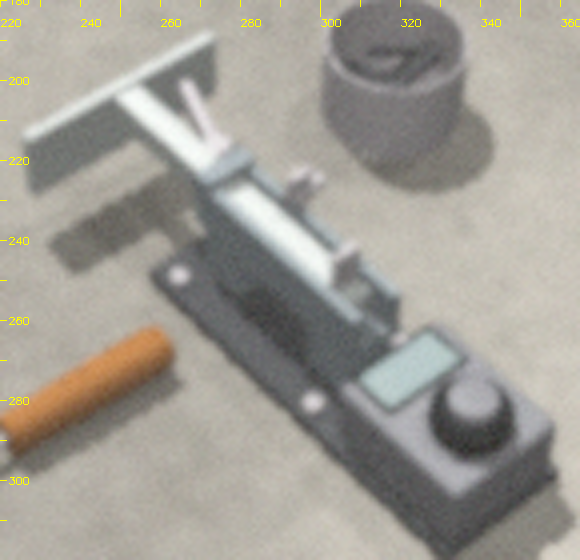

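The views show the foot plate's top edge running from (252,186) to (237,235). The lever is pink, from (272,213) to (256,201). The marker is at (297,216) and the leg fin at (316,230). The box-top corners are about (332,223), (364,233), (357,258) and (326,249). I'll cast rays from these and fit the gauge pose.

```bash
cat > h.py <<'E'
from plant import *
import cv2,numpy as np
from scipy.spatial.transform import Rotation as R
from scipy.optimize import least_squares
def q2R(q): return R.from_quat([q[1],q[2],q[3],q[0]]).as_matrix()
C={n:camera_info(n) for n in("side","top")}
def rays(n,px):
    c=C[n]; u=cv2.undistortPoints(np.array(px,float).reshape(-1,1,2),c["mtx"],c["D"])[:,0]
    d=np.c_[u,np.ones(len(u))]@q2R(c["rotation"]).T
    return c["xyz"],d
def onz(n,px,z):
    o,d=rays(n,px); z=np.broadcast_to(np.asarray(z,float),len(d)); return o+d*((z-o[2])/d[:,2])[:,None]
def proj(n,P):
    c=C[n]; Rm=q2R(c["rotation"]); P=(np.atleast_2d(P)-c["xyz"])@Rm
    return cv2.projectPoints(P,np.zeros(3),np.zeros(3),c["mtx"],c["D"])[0][:,0]
def G(p,L):
    L=np.atleast_2d(L).astype(float)
    c,s=np.cos(p[2]),np.sin(p[2]); return np.c_[p[0]+c*L[:,0]-s*L[:,1],p[1]+s*L[:,0]+c*L[:,1],L[:,2]]
E
python3 - <<'E'
from h import *
print(np.round(onz("top",[(252,186.5),(237,235)],.072),4))
b=onz("top",[(332,223),(364,233),(357,258),(326,249)],.05); print(np.round(b,4))
L=np.array([[65,84,72],[-65,84,72],[35,-135,50],[35,-220,50],[-35,-220,50],[-35,-135,50]])/1e3
px=np.array([(252,186.5),(237,235),(332,223),(364,233),(357,258),(326,249)])
y0=onz("top",[(244,211)],.072)[0]-onz("top",[(345,241)],.05)[0]
yaw=np.arctan2(-y0[0],y0[1]); print(y0,yaw)
f=lambda p:(proj("top",G(p,L))-px).ravel()
r=least_squares(f,[*(onz("top",[(275,220)],.05)[0][:2]),yaw]); p=r.x
print(p,np.round(r.fun.reshape(-1,2),1))
# side view check
for l in L: print(l,np.round(proj("side",G(p,l))[0],1))
d=np.load("pics/top0d.npy"); ds=np.load("pics/side0d.npy")
def dep(n,D,u,v):
    o,dd=rays(n,[(u,v)]); c=C[n]; return o+dd[0]*D[v,u]   # d has z=1 in cam
for n,D,u,v in[("top",d,352,242),("side",ds,340,281),("top",d,297,216),("top",d,316,229),("top",d,345,258),("side",ds,296,226)]:
    print(n,u,v,np.round(dep(n,D,u,v),4))
np.save("pose.npy",p)
E
```

```text
[[0.6611 0.1171 0.072 ]
 [0.534  0.1342 0.072 ]]
[[ 0.6027 -0.0954  0.05  ]
 [ 0.5893 -0.1778  0.05  ]
 [ 0.5243 -0.1675  0.05  ]
 [ 0.5351 -0.0886  0.05  ]]
[0.03391345 0.25994425 0.022     ] -0.12973159676343132
[ 0.5865839   0.04318301 -0.13434998] [[-0.2 -0.5]
 [-0.4  0.2]
 [-0.  -0.2]
 [ 0.8 -0.9]
 [ 1.   0.9]
 [-1.1  0.4]]
[0.065 0.084 0.072] [271.6 187.5]
[-0.065  0.084  0.072] [224.3 213.8]
[ 0.035 -0.135  0.05 ] [328.8 258.5]
[ 0.035 -0.22   0.05 ] [359.2 284.6]
[-0.035 -0.22   0.05 ] [333.2 304. ]
[-0.035 -0.135  0.05 ] [303.  276.2]
top 352 242 [ 0.5584 -0.1471  0.0733]
side 340 281 [ 0.5605 -0.1544  0.0698]
top 297 216 [ 0.5987 -0.0046  0.0928]
top 316 229 [ 0.5732 -0.0543  0.0956]
top 345 258 [ 0.5248 -0.1435  0.0112]
side 296 226 [ 0.6014 -0.0076  0.084 ]
```

Run:
```python
from h import *
p=np.load("pose.npy")
t=np.load("pics/top0.npy"); s=np.load("pics/side0.npy")
print("button local",[np.round(G([0,0,-p[2]],np.array([[q[0]-p[0],q[1]-p[1],0]])),4) for q in(onz("top",[(352,242)],.073)[0],onz("side",[(341,281)],.073)[0])])
def z(n,im,x0,y0,x1,y1,k,f,P):
    c=cv2.resize(np.clip(im[y0:y1,x0:x1]*1.5,0,255).astype(np.uint8),None,fx=k,fy=k,interpolation=cv2.INTER_CUBIC)
    for q in proj(n,P):
        cv2.circle(c,(int((q[0]-x0+.5)*k),int((q[1]-y0+.5)*k)),3,(0,0,255),1)
    for x in range(x0,x1,5):
        cv2.line(c,(int((x-x0+.5)*k),0),(int((x-x0+.5)*k),6),(0,255,255),1); cv2.putText(c,str(x),(int((x-x0+.5)*k),16),0,.35,(0,255,255))
    for y in range(y0,y1,5):
        cv2.line(c,(0,int((y-y0+.5)*k)),(6,int((y-y0+.5)*k)),(0,255,255),1); cv2.putText(c,str(y),(8,int((y-y0+.5)*k)),0,.35,(0,255,255))
    return c
fin=[[x,y,zz] for x in(-.008,.008) for y in(-.102,-.098) for zz in(.07,.095)]
ch=[[.016,0,.08],[-.016,0,.08],[.016,-.125,.075],[-.016,-.125,.075]]
P=G(p,np.array(fin+ch))
a=z("top",t,265,200,335,245,10,0,P); b=z("side",s,265,205,330,270,9,0,P)
cv2.imwrite("pics/tz1.png",a);cv2.imwrite("pics/sz1.png",b)
```

```text
button local [array([[-0.0024, -0.1924,  0.    ]]), array([[ 1.000e-04, -2.021e-01,  0.000e+00]])]
```

View pics/tz1.png

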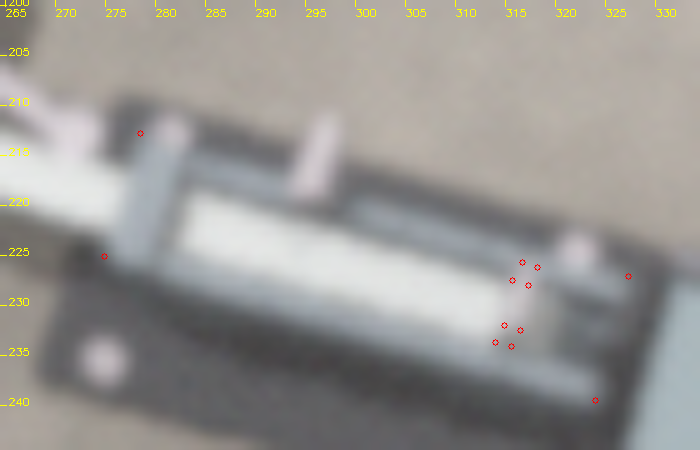

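View pics/sz1.png

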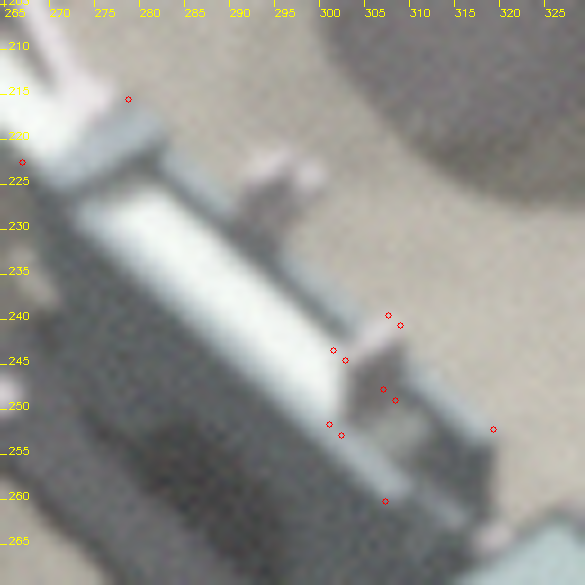

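Run:
```python
from h import *
p=np.load("pose.npy")
def loc(W): return G([0,0,-p[2]],np.c_[W[:,:2]-p[:2],W[:,2]])
for z in(.085,.09,.095):
    print(z,"mark top",np.round(loc(onz("top",[(295.6,217.5),(296.2,215)],z))*1e3,1).tolist(),"side",np.round(loc(onz("side",[(293,223),(291,224.3),(295,221.8)],z))*1e3,1).tolist())
z=.095
print("fin top",np.round(loc(onz("top",[(316.5,228.5),(316,231)],z))*1e3,1).tolist(),"side",np.round(loc(onz("side",[(305.8,242.1),(302,244),(308.5,240)],z))*1e3,1).tolist())
print("btn side/top at z", [(zz,np.round(loc(onz("side",[(340,280)],zz))*1e3,1).tolist(),np.round(loc(onz("top",[(352,242)],zz))*1e3,1).tolist()) for zz in(.06,.065,.07,.075)])
print("lever tip top",np.round(loc(onz("top",[(255.5,201),(272,212.5)],.068))*1e3,1).tolist())
d=np.load("pics/top0d.npy"); ds=np.load("pics/side0d.npy")
o,dd=rays("top",[(352,242)]);print([np.round(np.median(loc(np.array([rays("top",[(u,v)])[0]+rays("top",[(u,v)])[1][0]*d[v,u] for u in range(350,355) for v in range(240,245)])),0),4)])
for n in ["oiler","tin","jug","scr"]: pass
print("tin",onz("top",[(284,165)],.055),"scr",onz("top",[(281,253),(262,327)],.015),"jug",onz("top",[(420,238),(398,219)],.12),"oiler",onz("top",[(153,181)],.1))
```

```text
0.085 mark top [[15.5, -43.4, 85.0], [21.9, -43.2, 85.0]] side [[21.6, -38.7, 85.0], [16.0, -38.9, 85.0], [27.0, -38.8, 85.0]]
0.09 mark top [[14.5, -43.5, 90.0], [20.9, -43.2, 90.0]] side [[18.4, -42.2, 90.0], [12.9, -42.4, 90.0], [23.8, -42.3, 90.0]]
0.095 mark top [[13.4, -43.5, 95.0], [19.8, -43.2, 95.0]] side [[15.2, -45.8, 95.0], [9.7, -45.9, 95.0], [20.5, -45.8, 95.0]]
fin top [[1.5, -99.3, 95.0], [-4.8, -99.7, 95.0]] side [[0.7, -100.7, 95.0], [-8.4, -99.6, 95.0], [8.4, -100.0, 95.0]]
btn side/top at z [(0.06, [[8.2, -192.9, 60.0]], [[-0.0, -194.1, 60.0]]), (0.065, [[5.2, -195.3, 65.0]], [[-0.9, -193.5, 65.0]]), (0.07, [[2.1, -197.7, 70.0]], [[-1.9, -192.8, 70.0]]), (0.075, [[-0.9, -200.1, 75.0]], [[-2.8, -192.2, 75.0]])]
lever tip top [[31.4, 64.5, 68.0], [14.7, 16.6, 68.0]]
[array([-0.0025, -0.1924,  0.0725])]
tin [[0.73419064 0.04603893 0.055     ]] scr [[0.51278991 0.02081018 0.015     ]
 [0.32383929 0.04084621 0.015     ]] jug [[ 0.58371176 -0.29652081  0.12      ]
 [ 0.62134685 -0.24138409  0.12      ]] oiler [[0.63159152 0.35636595 0.1       ]]
```

The pose fit is good to about 1 px. The button is at local (-1,-193), the lever is open about 0.36 rad, and the marker is at y≈-43, so the travel is about 56.5 mm. Next I'll move over the button with the fingers shut.

Call:
{"method": "play_rows", "body": {
  "motion": [-12,-13,0,0,-1,-23,-25.5,0,0,-1,-23,-25.5,0,0,-1,-23,-25.5,0,0,-1,-23,-25.5,0,0,-1],
  "newtons": 20
}}

```text
time_s: 0.52
position: [0.3054, 0.5081, 0.2135]
orientation: [-0.0, 0.181, 0.984, -0.0]
ft_force: [-0.1, 1.1, 1.3]
grip_width: 0.0607
```

Call:
{"method": "play_rows", "body": {
  "motion": [-23,-25.5,0,0,-1,-23,-25.5,0,0,-1,-23,-25.5,0,0,-1,-23,-25.5,0,0,-1,-23,-25.5,0,0,-1]
}}

```text
time_s: 0.93
position: [0.3676, 0.348, 0.2138]
orientation: [-0.0, 0.181, 0.984, -0.0]
ft_force: [0.9, -0.1, -0.2]
grip_width: 0.0273
```

Call:
{"method": "play_rows", "body": {
  "motion": [-23,-25.5,0,0,-1,-23,-25.5,0,0,-1,-23,-25.5,0,0,-1,-23,-25.5,0,0,-1,-23,-25.5,0,0,-1]
}}

```text
time_s: 1.35
position: [0.4297, 0.1879, 0.2139]
orientation: [0.0, 0.181, 0.984, 0.0]
ft_force: [0.0, -0.0, 0.2]
grip_width: 0.0005
```

Call:
{"method": "play_rows", "body": {
  "motion": [-23,-25.5,0,0,-1,-23,-25.5,0,0,-1,-23,-25.5,0,0,-1,-23,-25.5,0,0,-1,-23,-25.5,0,0,-1]
}}

```text
time_s: 1.77
position: [0.4918, 0.0277, 0.2139]
orientation: [-0.0, 0.181, 0.983, 0.0]
ft_force: [1.1, -0.1, -0.0]
grip_width: 0.0003
```

Call:
{"method": "play_rows", "body": {
  "motion": [-23,-25.5,10,0,-1,-23,-25.5,14,0,-1,-23,-25.5,14,0,-1,-23,-25.5,14,0,-1,-23,-25.5,14,0,-1]
}}

```text
time_s: 2.18
position: [0.5539, -0.1323, 0.1471]
orientation: [-0.0, 0.181, 0.983, 0.0]
ft_force: [-0.3, -0.0, 0.5]
grip_width: 0.0001
```

Call:
{"method": "play_rows", "body": {
  "motion": [0,0,0,0.12,-1,0,0,0,0.12,-1,0,0,0,0.12,-1,0,0,0,0.12,-1,0,0,0,0.12,-1]
}}

```text
time_s: 2.6
position: [0.5536, -0.1307, 0.1476]
orientation: [-0.0, 0.466, 0.885, -0.0]
ft_force: [-0.9, 0.2, 0.2]
grip_width: 0.0005
```

Call:
{"method": "play_rows", "body": {
  "motion": [0,0,0,0.12,-1,0,0,0,0.12,-1,0,0,0,0.12,-1,0,0,0,0.12,-1,0,0,0,0.12,-1]
}}

```text
time_s: 3.02
position: [0.5536, -0.1305, 0.1477]
orientation: [-0.0, 0.707, 0.707, -0.0]
ft_force: [0.0, 0.1, -0.8]
grip_width: 0.0004
```

Call:
{"method": "play_rows", "body": {
  "motion": [0,0,0,0.12,-1,0,0,0,0.02,-1,0,0,0,0,-1,0,0,0,0,-1,0,0,0,0,-1]
}}

```text
time_s: 3.43
position: [0.5537, -0.1306, 0.1479]
orientation: [-0.0, 0.752, 0.66, -0.0]
ft_force: [0.1, 0.2, -0.1]
grip_width: 0.0005
```

```bash
cat >> h.py <<'E'
def rel(p,lx,ly,lz,yawtool=None):
    st=state(); T=q2R(st["orientation"]); tgt=G(p,np.array([[lx,ly,lz]])/1e3)[0]
    d=T.T@(tgt-st["position"]); ty=T[:,1]; gx=np.array([np.cos(p[2]),np.sin(p[2])])
    a=np.arctan2(ty[1],ty[0])-p[2]; a=(a+np.pi/2)%np.pi-np.pi/2
    print("tool move mm",np.round(d*1e3,1),"roll needed",round(a,3),"pos",st["position"].round(4),"f",st["ft_force"].round(1),"w",round(st["grip_width"],4),"t",round(st["time_s"],2),"j",st["joints"].round(2))
    W=st["position"]; print("local tcp",np.round(G([0,0,-p[2]],[[W[0]-p[0],W[1]-p[1],W[2]]])*1e3,1), "tilt z",T[:,2].round(4))
E
python3 -c "
from h import *
p=np.load('pose.npy'); rel(p,-1,-193,72.5)"
```

```text
tool move mm [-16.5   8.2  75.4] roll needed 0.004 pos [ 0.5537 -0.1306  0.1479] f [ 0.1  0.2 -0.1] w 0.0005 t 3.43 j [-0.27  0.27  2.03 -0.    0.84 -0.14]
local tcp [[  -9.3 -176.6  147.9]] tilt z [-1.e-04  0.e+00 -1.e+00]
```

Call:
{"method": "play_rows", "body": {
  "motion": [-8,4,10,0,-1,-8.5,4,16,0,-1,0,0,16,0,-1,0,0,16,0,-1,0,0,8,0,-1]
}}

```text
time_s: 3.85
position: [0.5586, -0.1483, 0.0795]
orientation: [-0.001, 0.752, 0.659, -0.001]
ft_force: [-0.4, -0.2, -0.3]
grip_width: 0.0005
```

Call:
{"method": "play_rows", "body": {
  "motion": [0,0,2,0,-1,0,0,2,0,-1,0,0,2,0,-1,0,0,1,0,-1,0,0,1,0,-1]
}}

```text
time_s: 4.27
position: [0.5599, -0.1481, 0.0745]
orientation: [0.0, 0.752, 0.659, 0.0]
ft_force: [-0.2, -0.3, -0.4]
grip_width: 0.0005
```

```bash
python3 -c "
from h import *
p=np.load('pose.npy'); rel(p,-1,-193,72.5)
cv2.imwrite('pics/s2.png',grab_frame('side')[0][150:350,150:450].repeat(2,0).repeat(2,1))"
```

```text
tool move mm [ 0.1 -0.2  2. ] roll needed 0.002 pos [ 0.5599 -0.1481  0.0745] f [-0.2 -0.3 -0.4] w 0.0005 t 4.27 j [-0.3   0.4   2.03  0.    0.72 -0.17]
local tcp [[  -0.8 -193.1   74.5]] tilt z [ 9.e-04 -3.e-04 -1.e+00]
```

View pics/s2.png

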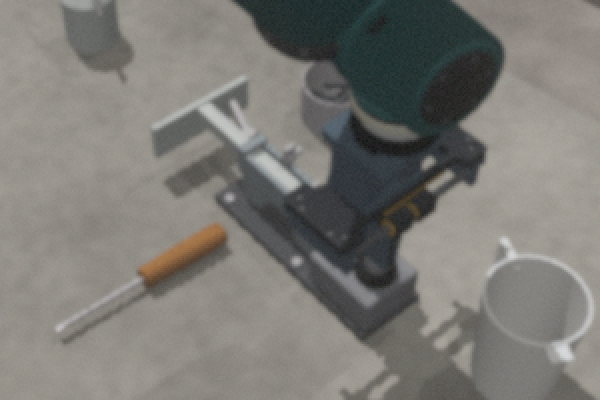

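The fingertip is right over the button, at about (378,265) in this crop, and the jug is clear. I'll press down in small steps.

Call:
{"method": "play_rows", "body": {
  "motion": [0,0,1,0,-1,0,0,1,0,-1,0,0,1,0,-1,0,0,1,0,-1,0,0,0,0,-1]
}}

```text
time_s: 4.73
position: [0.5597, -0.1481, 0.07]
orientation: [0.0, 0.753, 0.659, 0.0]
ft_force: [0.0, -0.0, 1.8]
grip_width: 0.0005
```

Call:
{"method": "play_rows", "body": {
  "motion": [0,0,1,0,-1,0,0,1,0,-1,0,0,1,0,-1,0,0,0,0,-1,0,0,0,0,-1]
}}

```text
time_s: 5.15
position: [0.5597, -0.1481, 0.067]
orientation: [0.0, 0.753, 0.659, 0.0]
ft_force: [0.6, 0.4, 4.4]
grip_width: 0.0006
```

Call:
{"method": "play_rows", "body": {
  "motion": [0,0,0.7,0,-1,0,0,0.5,0,-1,0,0,0.5,0,-1,0,0,0,0,-1,0,0,0,0,-1]
}}

```text
time_s: 5.57
position: [0.5598, -0.1481, 0.066]
orientation: [0.0, 0.753, 0.659, 0.0]
ft_force: [-5.4, 1.1, 18.4]
grip_width: 0.0007
```

The button is bottomed: 18 N at z=0.066, which is about 6 mm of travel. Now I'll release it and rise.

Call:
{"method": "play_rows", "body": {
  "motion": [0,0,-6,0,-1,0,0,-16,0,-1,0,0,-20,0,-1,0,0,-20,0,-1,0,0,-20,0,-1]
}}

```text
time_s: 5.98
position: [0.5588, -0.1478, 0.1476]
orientation: [-0.001, 0.753, 0.659, -0.0]
ft_force: [0.4, 0.3, -0.3]
grip_width: 0.0002
```

```bash
python3 -c "
from h import *
p=np.load('pose.npy'); rel(p,4.5,58,100)
a=grab_frame('side')[0];cv2.imwrite('pics/s3.png',a[180:320,220:365].repeat(4,0).repeat(4,1))"
```

```text
tool move mm [251.    6.8  47.6] roll needed 0.001 pos [ 0.5588 -0.1478  0.1476] f [ 0.4  0.3 -0.3] w 0.0002 t 5.98 j [-0.3   0.28  2.01 -0.    0.85 -0.17]
local tcp [[  -1.9 -193.   147.6]] tilt z [-1.4e-03  3.0e-04 -1.0e+00]
```

View pics/s3.png

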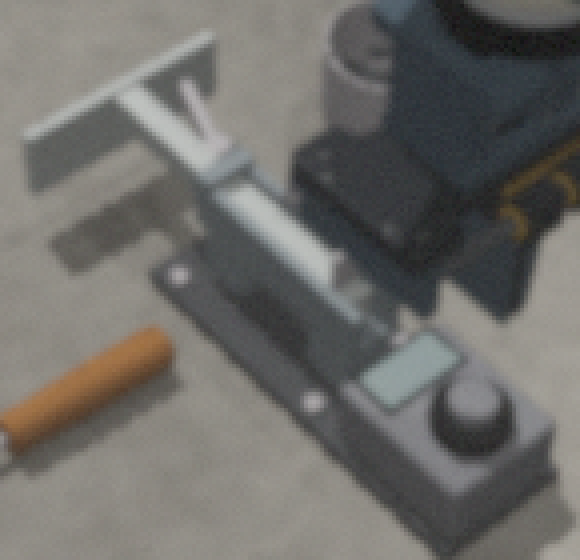

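The button is up again, at (472,395) in the crop, and the leg is still in. Next is over the foot with the jaws open.

Call:
{"method": "play_rows", "body": {
  "motion": [15,0,0,0,1,30,2,0,0,1,34,2,0,0,1,34,1,0,0,1,34,1,0,0,1]
}}

```text
time_s: 6.45
position: [0.5846, -0.0017, 0.1468]
orientation: [-0.0, 0.753, 0.658, -0.0]
ft_force: [1.0, 0.6, 0.1]
grip_width: 0.0308
```

Call:
{"method": "play_rows", "body": {
  "motion": [34,0,0,0,1,34,0,0,0,1,24,0,0,0,1,11,0,0,0,1,0,0,0,0,1]
}}

```text
time_s: 6.87
position: [0.5984, 0.1007, 0.1468]
orientation: [-0.0, 0.752, 0.659, -0.0]
ft_force: [0.1, -0.0, -0.1]
grip_width: 0.0642
```

Call:
{"method": "play_rows", "body": {
  "motion": [0,0,0,0,1,0,0,0,0,1,0,0,0,0,1,0,0,0,0,1,0,0,0,0,1]
}}

```text
time_s: 7.28
position: [0.5986, 0.0982, 0.1472]
orientation: [-0.0, 0.753, 0.658, -0.0]
ft_force: [-0.2, 0.6, 0.2]
grip_width: 0.091
```

```bash
python3 -c "
from h import *
p=np.load('pose.npy'); rel(p,4.5,58,100)
a=grab_frame('side')[0];cv2.imwrite('pics/s4.png',a[120:320,170:400].repeat(3,0).repeat(3,1))
a=grab_frame('top')[0];cv2.imwrite('pics/t4.png',a[140:320,170:400].repeat(3,0).repeat(3,1))
"
```

```text
tool move mm [ 1.9 -0.  47.2] roll needed 0.0 pos [0.5986 0.0982 0.1472] f [-0.2  0.6  0.2] w 0.091 t 7.28 j [ 0.12  0.32  1.96 -0.    0.86  0.26]
local tcp [[  4.5  56.1 147.2]] tilt z [-1.e-04 -0.e+00 -1.e+00]
```

View pics/s4.png

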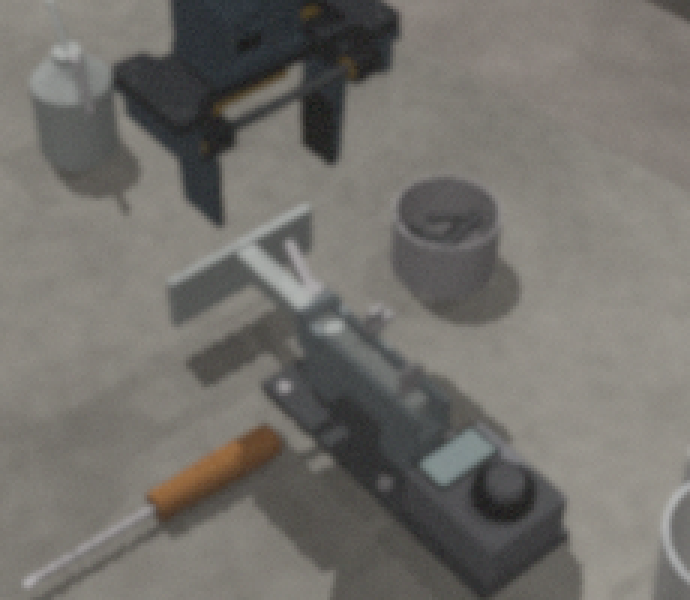

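View pics/t4.png

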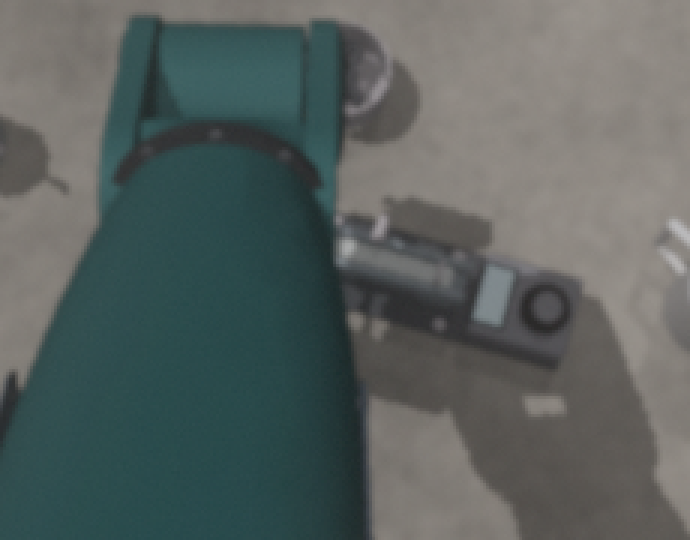

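The jaws are open above the leg, and the fins stay visible in both views (top crop: leg fin about (455,258), marker about (380,228)). I'll descend now.

Call:
{"method": "play_rows", "body": {
  "motion": [1,0,10,0,1,0,0,15,0,1,0,0,15,0,1,0,0,15,0,1,0,0,10,0,1]
}}

```text
time_s: 7.8
position: [0.598, 0.0999, 0.0802]
orientation: [-0.0, 0.753, 0.659, -0.001]
ft_force: [-0.2, -0.1, -0.1]
grip_width: 0.0913
```

```bash
python3 -c "
from h import *
p=np.load('pose.npy'); rel(p,4.5,57,41)
a=grab_frame('side')[0];cv2.imwrite('pics/s5.png',a[150:300,200:350].repeat(4,0).repeat(4,1))
"
```

```text
tool move mm [-0.7  0.9 39.2] roll needed 0.001 pos [0.598  0.0999 0.0802] f [-0.2 -0.1 -0.1] w 0.0913 t 7.8 j [ 0.13  0.42  1.97 -0.    0.75  0.26]
local tcp [[ 3.7 57.7 80.2]] tilt z [-1.5e-03 -2.0e-04 -1.0e+00]
```

View pics/s5.png

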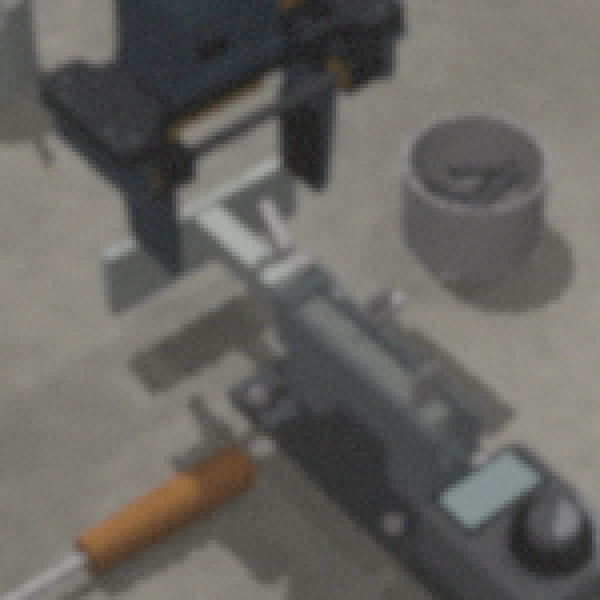

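The fingers straddle the bar and lever cleanly. I'll lower to grip height.

Call:
{"method": "play_rows", "body": {
  "motion": [0,0,8,0,1,0,0,10,0,1,0,0,10,0,1,0,0,7,0,1,0,0,2,0,1]
}}

```text
time_s: 8.27
position: [0.5982, 0.0999, 0.0439]
orientation: [-0.0, 0.753, 0.659, -0.001]
ft_force: [-0.5, 0.4, -0.1]
grip_width: 0.0912
```

```bash
python3 -c "
from h import *
p=np.load('pose.npy'); rel(p,4.5,63,41)
"
```

```text
tool move mm [5.2 0.6 2.9] roll needed 0.001 pos [0.5982 0.0999 0.0439] f [-0.5  0.4 -0.1] w 0.0912 t 8.27 j [ 0.13  0.48  1.97 -0.    0.69  0.26]
local tcp [[ 3.9 57.8 43.9]] tilt z [-1.3e-03 -2.0e-04 -1.0e+00]
```

Now I'll push slowly to find contact with the foot.

Call:
{"method": "play_rows", "body": {
  "motion": [1,0.5,1.5,0,1,1,0,0,0,1,1,0,0,0,1,1,0,0,0,1,1,0,0,0,1]
}}

```text
time_s: 8.68
position: [0.6002, 0.1049, 0.0441]
orientation: [0.0, 0.753, 0.659, 0.0]
ft_force: [0.9, -3.1, 0.8]
grip_width: 0.0912
```

Call:
{"method": "play_rows", "body": {
  "motion": [1,0,0,0,1,1,0,0,0,1,1,0,0,0,1,1,0,0,0,1,1,0,0,0,1]
}}

```text
time_s: 9.1
position: [0.6007, 0.1099, 0.0438]
orientation: [0.0, 0.753, 0.659, 0.0]
ft_force: [1.1, -3.6, 2.1]
grip_width: 0.0917
```

```bash
python3 -c "
from h import *
p=np.load('pose.npy'); rel(p,4.5,63+56.5,41)
"
```

```text
tool move mm [51.5 -0.5  2.8] roll needed 0.001 pos [0.6007 0.1099 0.0438] f [ 1.1 -3.6  2.1] w 0.0917 t 9.1 j [ 0.14  0.49  1.96 -0.    0.69  0.28]
local tcp [[ 5.1 68.  43.8]] tilt z [ 3.e-04 -0.e+00 -1.e+00]
```

Contact came at local y≈62–63 with a 3 N spring load. I'll push on most of the way.

Call:
{"method": "play_rows", "body": {
  "motion": [3,0,0,0,1,4,0,0,0,1,5,0,0,0,1,5,0,0,0,1,5,0,0,0,1]
}}

```text
time_s: 9.52
position: [0.6038, 0.1322, 0.0438]
orientation: [0.0, 0.753, 0.659, 0.0]
ft_force: [3.3, -5.1, 2.2]
grip_width: 0.0913
```

Call:
{"method": "play_rows", "body": {
  "motion": [5,0,0,0,1,5,0,0,0,1,5,0,0,0,1,4,0,0,0,1,3,0,0,0,1]
}}

```text
time_s: 9.93
position: [0.6068, 0.1541, 0.0438]
orientation: [0.0, 0.752, 0.659, 0.0]
ft_force: [2.8, -5.9, 1.1]
grip_width: 0.0912
```

Call:
{"method": "play_rows", "body": {
  "motion": [2,0,0,0,1,1,0,0,0,1,1,0,0,0,1,0,0,0,0,1,0,0,0,0,1]
}}

```text
time_s: 10.35
position: [0.607, 0.1579, 0.0437]
orientation: [0.0, 0.752, 0.659, 0.0]
ft_force: [2.4, -4.3, 1.6]
grip_width: 0.0912
```

```bash
cat > look.py <<'E'
from h import *
import sys
k=sys.argv[1]
p=np.load('pose.npy'); rel(p,4.5,63+56.5,41)
s=grab_frame('side')[0]; t=grab_frame('top')[0]
np.save(f'pics/s{k}.npy',s); np.save(f'pics/t{k}.npy',t)
def z(im,x0,y0,x1,y1,k):
    c=cv2.resize(cv2.normalize(im[y0:y1,x0:x1],None,0,255,cv2.NORM_MINMAX),None,fx=k,fy=k,interpolation=cv2.INTER_CUBIC)
    for x in range(x0,x1,5):
        cv2.line(c,(int((x-x0+.5)*k),0),(int((x-x0+.5)*k),6),(0,255,255),1); cv2.putText(c,str(x),(int((x-x0+.5)*k),16),0,.35,(0,255,255))
    for y in range(y0,y1,5):
        cv2.line(c,(0,int((y-y0+.5)*k)),(6,int((y-y0+.5)*k)),(0,255,255),1); cv2.putText(c,str(y),(8,int((y-y0+.5)*k)),0,.35,(0,255,255))
    return c
cv2.imwrite(f'pics/sz{k}.png',z(s,245,190,325,270,7)); cv2.imwrite(f'pics/tz{k}.png',z(t,260,195,330,245,10))
E
python3 look.py 6
```

```text
tool move mm [ 3.1 -0.4  2.7] roll needed 0.002 pos [0.607  0.1579 0.0437] f [ 2.4 -4.3  1.6] w 0.0912 t 10.35 j [ 0.22  0.51  1.93 -0.    0.7   0.35]
local tcp [[  4.9 116.4  43.7]] tilt z [ 1.e-04 -1.e-04 -1.e+00]
```

View pics/sz6.png

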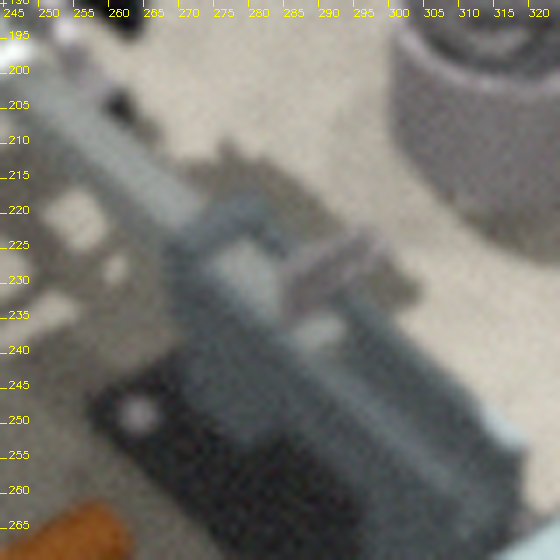

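View pics/tz6.png

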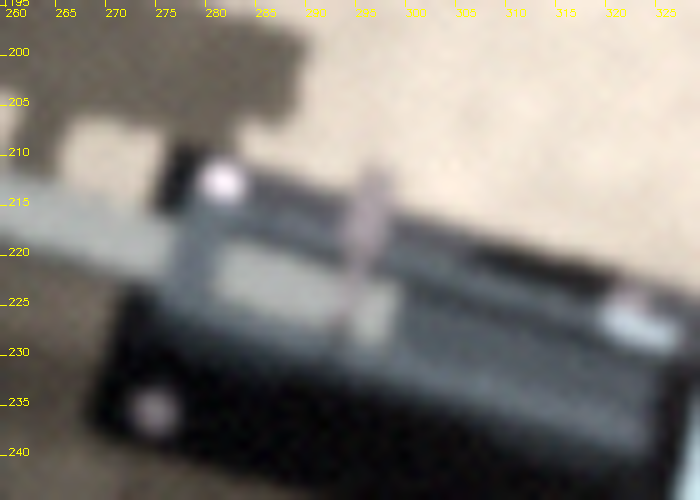

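```bash
cat > fin.py <<'E'
from h import *
import sys
p=np.load('pose.npy')
def loc(W): return G([0,0,-p[2]],np.c_[W[:,:2]-p[:2],W[:,2]])
t=np.load(f'pics/t{sys.argv[1]}.npy').astype(float)
pink=cv2.GaussianBlur(t[...,2]-t[...,1],(0,0),.7)
for v in range(210,232):
    xs=np.arange(288,301); w=pink[v,288:301]; w=np.clip(w-np.median(w)-.3*(w.max()-np.median(w)),0,None)
    if w.sum()<=0: continue
    u=(w*xs).sum()/w.sum(); l=loc(onz("top",[(u,v)],.095))[0]*1e3
    print(v,round(u,2),round(w.max(),1),"local x,y",l[:2].round(1))
E
python3 fin.py 6
```

```text
210 295.7 0.3 local x,y [ 31.4 -38.7]
211 296.83 0.4 local x,y [ 29.8 -42. ]
212 297.57 0.2 local x,y [ 27.9 -44.4]
213 298.29 0.6 local x,y [ 26.  -46.8]
214 298.13 1.4 local x,y [ 23.5 -47.1]
215 297.95 1.5 local x,y [ 21.  -47.3]
216 296.68 1.5 local x,y [ 17.8 -45. ]
217 296.21 1.9 local x,y [ 15.1 -44.6]
218 295.84 2.2 local x,y [ 12.4 -44.4]
219 295.92 2.7 local x,y [ 10.1 -45.2]
220 295.7 2.8 local x,y [  7.6 -45.4]
221 295.46 2.1 local x,y [  5.  -45.5]
222 295.05 2.1 local x,y [  2.4 -45.2]
223 294.6 1.8 local x,y [ -0.3 -44.8]
224 294.54 1.8 local x,y [ -2.7 -45.4]
225 294.4 1.7 local x,y [ -5.2 -45.7]
226 294.09 1.8 local x,y [ -7.7 -45.6]
227 293.68 1.2 local x,y [-10.4 -45.4]
228 294.01 0.7 local x,y [-12.5 -46.8]
229 294.91 0.7 local x,y [-14.3 -49.5]
230 291.5 0.2 local x,y [-18.9 -42.3]
231 289.74 0.6 local x,y [-22.5 -38.9]
```

The fins look in line from (285,232) to (297,223) in the side view and at (296,217)/(294,225) in the top view. By pixels the leg is 0.7 mm short, and by the first measurement plus travel it is 2.8 mm short. I'll advance 1.7 mm, hold with the lever open, then re-check.

Call:
{"method": "play_rows", "body": {
  "motion": [0.9,0,0,0,1,0.8,0,0,0,1,0,0,0,0,1,0,0,0,0,1,0,0,0,0,1]
}}

```text
time_s: 10.87
position: [0.6073, 0.1595, 0.0437]
orientation: [0.0, 0.752, 0.659, 0.0]
ft_force: [2.6, -4.1, 1.6]
grip_width: 0.0915
```

```bash
python3 look.py 7; python3 fin.py 7 | sed -n 5,18p
```

```text
tool move mm [ 1.5 -0.4  2.7] roll needed 0.002 pos [0.6073 0.1595 0.0437] f [ 2.6 -4.1  1.6] w 0.0915 t 10.87 j [ 0.22  0.51  1.93 -0.    0.7   0.35]
local tcp [[  4.9 118.   43.7]] tilt z [ 1.e-04 -1.e-04 -1.e+00]
214 297.93 1.3 local x,y [ 23.4 -46.6]
215 297.85 1.3 local x,y [ 20.9 -47.1]
216 296.89 1.3 local x,y [ 17.9 -45.5]
217 296.34 1.6 local x,y [ 15.1 -44.9]
218 296.13 2.6 local x,y [ 12.6 -45.1]
219 295.8 2.9 local x,y [ 10. -45.]
220 295.47 2.9 local x,y [  7.4 -44.9]
221 295.14 2.1 local x,y [  4.8 -44.8]
222 294.62 1.7 local x,y [  2.1 -44.2]
223 294.08 1.6 local x,y [ -0.6 -43.6]
224 293.73 1.6 local x,y [ -3.2 -43.5]
225 293.59 1.6 local x,y [ -5.7 -43.8]
226 293.39 1.7 local x,y [ -8.2 -44. ]
227 293.27 1.1 local x,y [-10.6 -44.4]
```

View pics/sz7.png

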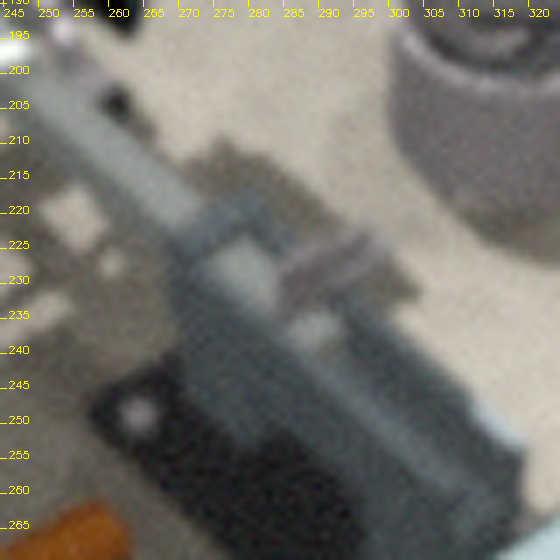

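View pics/tz7.png

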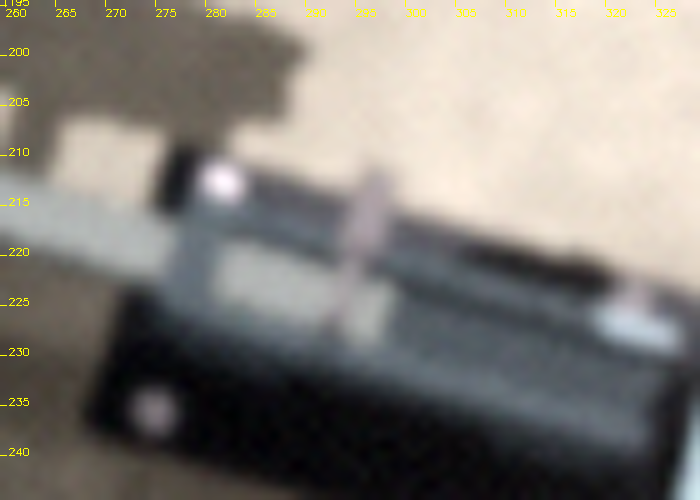

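By the colour centroid the leg fin is now at about -43.9 and the marker about -45. The other estimate puts the leg about 1 mm short, so it is centred in the ±5 mm band. The lever is still open and the leg has been held over 0.2 s. Now I'll squeeze.

Call:
{"method": "play_rows", "body": {
  "motion": [0,0,0,0,-1,0,0,0,0,-1,0,0,0,0,-1,0,0,0,0,-1,0,0,0,0,-1],
  "newtons": 40
}}

```text
time_s: 11.38
position: [0.6078, 0.1595, 0.0438]
orientation: [0.0, 0.752, 0.659, 0.001]
ft_force: [9.9, -7.4, -3.2]
grip_width: 0.0608
```

Call:
{"method": "play_rows", "body": {
  "motion": [0,0,0,0,-1,0,0,0,0,-1,0,0,0,0,-1,0,0,0,0,-1,0,0,0,0,-1]
}}

```text
time_s: 11.8
position: [0.6085, 0.1595, 0.0442]
orientation: [0.001, 0.752, 0.659, 0.001]
ft_force: [7.5, -5.5, 0.9]
grip_width: 0.0274
```

Call:
{"method": "play_rows", "body": {
  "motion": [0,0,0,0,-1,0,0,0,0,-1,0,0,0,0,-1,0,0,0,0,-1,0,0,0,0,-1]
}}

```text
time_s: 12.22
position: [0.6089, 0.1595, 0.0442]
orientation: [0.001, 0.752, 0.659, 0.001]
ft_force: [10.0, -6.2, -0.8]
grip_width: 0.0237
```

```bash
python3 look.py 8; python3 fin.py 8 | sed -n 5,18p
```

```text
tool move mm [ 1.2 -2.   3.2] roll needed 0.002 pos [0.6089 0.1595 0.0442] f [10.  -6.2 -0.8] w 0.0237 t 12.22 j [ 0.22  0.51  1.93 -0.    0.7   0.35]
local tcp [[  6.5 118.3  44.2]] tilt z [ 3.4e-03  3.0e-04 -1.0e+00]
214 298.42 0.8 local x,y [ 23.7 -47.8]
215 297.74 1.0 local x,y [ 20.9 -46.8]
216 296.81 1.3 local x,y [ 17.8 -45.3]
217 296.42 1.7 local x,y [ 15.2 -45.1]
218 296.39 2.2 local x,y [ 12.8 -45.7]
219 296.05 2.8 local x,y [ 10.2 -45.6]
220 295.71 2.9 local x,y [  7.6 -45.4]
221 295.1 2.3 local x,y [  4.8 -44.7]
222 294.58 1.7 local x,y [  2.1 -44.1]
223 294.37 1.4 local x,y [ -0.4 -44.3]
224 294.14 1.6 local x,y [ -3.  -44.4]
225 293.9 1.6 local x,y [ -5.5 -44.5]
226 293.47 1.4 local x,y [ -8.2 -44.2]
227 293.26 1.1 local x,y [-10.7 -44.4]
```

View pics/sz8.png

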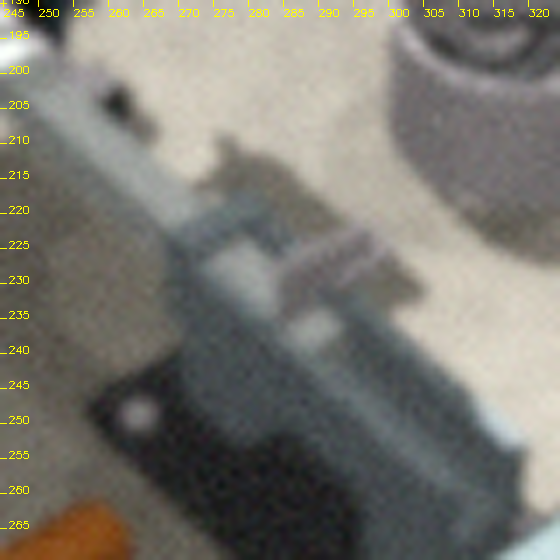

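View pics/tz8.png

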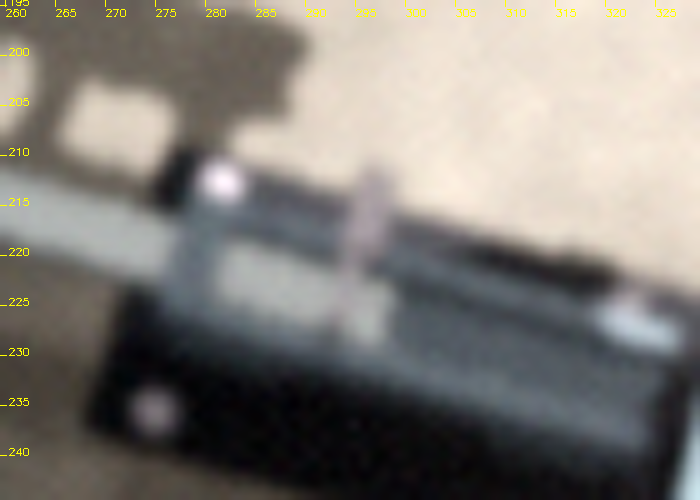

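The grip stalled at 23.7 mm, so the lever is on its stop. The fins are still in line: leg -44.3, marker about -45.3 in the top view. One last settling and stability check of the whole scene before hand-in.

Call:
{"method": "play_rows", "body": {
  "motion": [0,0.5,0,0,-1,0,0,0,0,-1,0,0,0,0,-1,0,0,0,0,-1,0,0,0,0,-1]
}}

```text
time_s: 12.73
position: [0.6089, 0.1595, 0.0442]
orientation: [0.001, 0.752, 0.659, 0.001]
ft_force: [6.0, -5.4, 2.3]
grip_width: 0.0235
```

```bash
python3 look.py 9; python3 fin.py 9 | sed -n 7,18p; python3 -c "
import cv2,numpy as np
cv2.imwrite('pics/s9full.png',np.load('pics/s9.npy'))"
```

```text
tool move mm [ 1.3 -2.   3.2] roll needed 0.002 pos [0.6089 0.1595 0.0442] f [ 6.  -5.4  2.3] w 0.0235 t 12.73 j [ 0.22  0.51  1.93 -0.    0.7   0.35]
local tcp [[  6.5 118.2  44.2]] tilt z [ 2.4e-03  3.0e-04 -1.0e+00]
216 297.17 1.4 local x,y [ 18.1 -46.2]
217 296.82 1.5 local x,y [ 15.5 -46. ]
218 296.41 2.4 local x,y [ 12.8 -45.7]
219 295.91 2.9 local x,y [ 10.1 -45.2]
220 295.45 3.1 local x,y [  7.4 -44.8]
221 294.81 2.4 local x,y [  4.6 -44. ]
222 294.27 1.9 local x,y [  1.9 -43.4]
223 294.09 1.6 local x,y [ -0.6 -43.7]
224 293.91 1.4 local x,y [ -3.1 -43.9]
225 293.37 1.5 local x,y [ -5.9 -43.3]
226 293.32 1.6 local x,y [ -8.3 -43.9]
227 293.28 1.5 local x,y [-10.6 -44.4]
```

View pics/s9full.png

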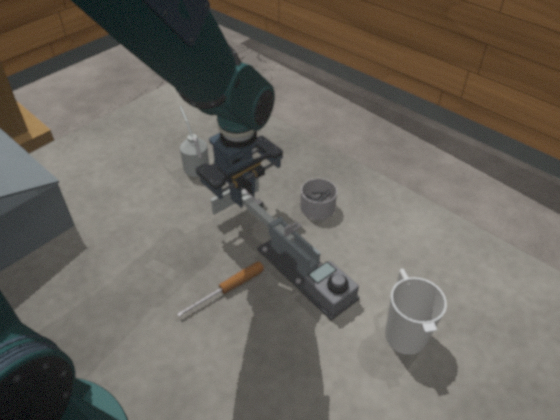

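The final view shows the gripper on the leg at (240,185) and the button up at (339,283). The oiler (195,157), tin (318,200), jug (413,315) and screwdriver (222,290) are where they started.

```bash
python3 -c "
from plant import *
print(job_done())"
```

```text
the job is handed in; nothing more can be done
None
```

I zeroed the gauge, slid the leg out to the marker and squeezed the cam lever shut. I handed the job in at about 12.8 s with the arm still holding leg and lever. No verdict was reported.

- **Zero button:** I pressed it to its stop (18 N, about 6 mm of travel) with the leg still in. After I let go, the picture showed it back up.
- **Leg at the mark:** I pushed the foot out about 55 mm and held it there with the lever open for more than 0.2 s before squeezing with 40 N.
- **Last checks:**
    - **Lever:** the finger opening held at 23.5 mm, against 25 mm expected for the shut lever. I take this as shut on its stop with slight pad give, as I did not measure the lever angle itself.
    - **Forces:** the return spring pulled steadily at about 5 N, and a sideways load of 6–10 N stayed on the tool. I had no separate reading of the finger forces on lever and leg.
    - **Scene:** the button was up, and the oiler, bolt tin, jug and screwdriver looked unmoved.
- **Disagreement:** the last top view put the leg fin about 1–2 mm past the marker. The first marker measurement plus the arm's travel put it about 1 mm short. Both are inside the 5 mm limit, so I left it between them.

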